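# Label a carton on the bench applicator

## Robot

A 6-joint arm with a two-finger parallel gripper is mounted at the origin on the work surface. World frame = base frame: x ahead of the robot, y to its left, z up, the work surface at z = 0. Lengths are in m, angles in rad, forces in N, time in s.
With the tool pointing down it reaches from about 0.25 to 0.775 m from the base axis. Payload 4 kg.
Tool frame: the origin (TCP) lies at the very end of the fingers, on their centre line; the grasp point (between the pads) lies hold_point_z behind it (hold_point_z is the distance from the TCP to the grasp point, in m); z points along the fingers, y is the direction in which the jaws open and shut (so a half turn about z gives the same grasp; the last joint's range is limited). The gripper opens to 94 mm and grips with 3 to 60 N. Pads are 16 mm wide; open, the fingers measure 119 mm over their backs; the gripper's body (75 mm by 177 mm) begins 78 mm behind the grasp point.
Start: joints at [-1.277, 0.087, 1.371, -0, 1.684, -0.103], TCP at [0.213, -0.507, 0.206] pointing down, gripper open.
Joint ranges: [-3.1, 3.1], [-0.76, 2.03], [0.27, 2.55], [-1.08, 4.22], [0.17, 2.65], [-2.57, 2.57]. Speed limits (rad/s): [2.79, 2.79, 3.14, 3.14, 3.14, 3.14].

## Interface

Orientations are given as [roll, pitch, yaw] about the fixed x, y, z axes, in that order (R = Rz(yaw) Ry(pitch) Rx(roll)).
In Python, from bench import * gives the robot as it stands.
- The arm moves only by the tool step_arm, never from a script. Its argument "increments" is text: rows parted by semicolons, each of 6 numbers parted by spaces: the shift along the tool's x, y, z in cm, then the turn, a rotation vector about the tool's x, y, z in rad. A call has 1 to 5 rows; each row shifts and turns the commanded pose from where the row before left it, along the tool's axes as they then stand; what a row does not reach is not made up. A row lasts 1/10 s, in which the tool goes at most 50 mm and 8.59 degrees, less where a joint would pass 70% of its speed; a pose out of reach is approached as far as the arm can. A call is refused whole if a number of a shift passes 5 or a number of a turn 0.15, either way. A call with a gripper value outside its range is refused whole. "claw" is the gripper's target within -1 to 1 (shut at 1, half-way at 0, fully open at -1), set as the call begins (left out, the last holds). The fingers move at their own pace and stop on an object; the grip force is fixed at half the most. Time passes only in rows, so rows that do not move let the fingers close. It gives the time, the measured TCP pose, the force and the opening at its end, in the units of the state.
- get_obs(): the state, without advancing time (a new reading comes with each control period).
- snapshot(name): name is "side" or "top" or "wrist"; returns the picture (400x640x3 uint8, red, green, blue); there is no depth.
- calibration(name): a dict with "camera_matrix" (3x3 intrinsics, pixels), "k1" (the pictures are not rectified: a ray, as slopes to the right and down, at radius r is drawn at 1 + k1 r^2 times it, then the intrinsics apply), "eye" and "orientation" of the camera in the world; the wrist camera has in their place "tool_from_camera" (4x4, takes a point from camera to tool coordinates, whose origin is the TCP and whose axes are the flange's). Camera axes: x right, y up, looking along -z (the intrinsics and any distortion apply to the point x, -y, -z); pixel columns grow to the right and rows downward; lengths in m; the calibration is good to about 2 mm. A picture is of the moment at which its call begins: read the wrist's pose just before it. calibration takes no time and is no camera call.
- close_job(): hands the job in, once; it reports no verdict.
The state is a dict: "time": time; "joint_positions": joint angles; "qvel": joint speeds; "joint_torque": joint torques, N m; "tool_pos": TCP position; "ee_rot": TCP orientation; "wrist_force": force on the tool from outside, world axes, zero at the start; "wrist_torque": the same for the moment, N m; "width": finger opening in m.
Only numpy, scipy, OpenCV 4.12 (cv2) and the standard library are available. Lean on these libraries where they do the work, as an engineer would, in place of code of your own. Each camera call takes 0.05 s, during which the arm holds its last target. There are 200 camera calls.

## Task

Label the plain white carton with green bands: press the label applicator's feed pedal right down to its stop and let it come back up, then push the carton, right way up, squarely between the guides against the stop and hold it there still for two full seconds while the sprung pad presses on its top. Draw it out again and set it down flat in the free half of the grey out-tray next to the finished carton, without dropping it, then leave it; do not disturb the other things on the bench.

Things in the scene. Friction and masses are not known exactly. Their poses are not given: they have to be found in the camera images.
- applicator: Blue and grey C-frame bench label applicator, fixed. Origin on the bench under the middle of its bed; +x = feed direction from open front to stop (roughly world +y), z up. Bed plate 350 x 110 mm, top 20 mm above the bench. Grey head, 70 mm wide, overhangs the bed from x = -28 mm back to the column, underside 166 mm above the bench; 350 mm high with its orange roll. The label is not modelled.
- guide_mouth (a point): Middle of the open mouth of the two steel side guides, at bed height, 86 mm in front of the stop (axes as the applicator's). The guides are 20 mm high; flared from 95 mm wide here to a 64 mm wide lane that runs straight for the last 58 mm to the stop. In front of the mouth the bed is open on both sides.
- stop (a point): Centre of the stop, at bed height: two dark steel posts, 42 mm high, 49 mm apart over all, in the middle of the lane. Axes as the applicator's; the front face of a carton that is home lies in the plane through this point across x. Applicator (50, 0, 20) mm.
- trip (a joint): Angle (rad) of the yellow bell crank. At 0 its roller stands 21 mm out of the stop, 29 mm above the bed; a carton pushed against the stop swings it back to about 0.39, and the crank drives the plunger with the black pad down (25 mm at home). Sprung: being home takes about 13 N of push, and trip, plunger and carton spring back when let go.
- tamp_pad (a joint): Travel (m) of the sprung black rubber pad (50 x 46 mm) up towards the plunger foot: 0 while free, about 0.0035 (5 N) when it presses on a carton that is home. The pad's face waits 22 mm above the top of a carton on the bed, its middle 40 mm in front of the stop.
- pedal (a joint): Angle (rad) of the feed pedal: 0 up, 0.22 fully down on its stop; sprung back up. Dark steel plate 140 x 56 mm beside the bed on the world +x side (applicator y = -130 mm), hinged at its heel (applicator x = 80, z = 24 mm), its front end raised. Pressed down at the tread it takes about 3.5 N at first and 9 N at the stop.
- pedal_tread (a point): Middle of the black ribbed tread (60 x 52 mm) on top of the pedal, 105 mm in front of the hinge; about 57 mm above the bench when up, it goes down 23 mm to the stop. Clear above. A gripper whose long side lies along the bed clears the applicator's head.
- carton: Carton to label: white, rigid, closed, green band near each end, no label, 190 x 56 x 50 mm (x, y, z), 0.15 to 0.33 kg, lying flat. Origin at the middle of its underside. Both ends alike: either may lead. It and the brown carton start in either of two places. Grip it across its 56 mm width some 40 mm from the trailing end, so that the gripper clears the head.
- tray: Grey shallow out-tray, fixed, 226 x 226 mm, walls 5 mm thick and 20 mm high, inner floor 5 mm above the bench. Origin at the middle of its underside. The finished carton lies along x in the half at y = -60 mm; the free half is at y > 0 (middle of the free place about y = +50 mm, carton along x).
- finished_carton: Finished carton, the same white and green carton with an orange label with black bars on its top, lying in the tray. Origin as the carton's. Leave it.
- brown_carton: Brown carton of another order, the same size, lying on the bench. Leave it.
- scanner: Orange and black hand scanner lying on the bench, 165 x 66 x 48 mm. Leave it.
- green_roll: Roll of green labels lying flat, 92 mm diameter, 50 mm high. Leave it.
- marker: Black marker with red cap, 134 mm long, 19 mm thick, lying. Leave it.
- glue_bottle: Orange bottle with nozzle, standing, 60 mm diameter, 150 mm high. Leave it.
Not all that is in view belongs to the job. What is shaped like the carton but purple or turquoise is not meant.

How it is judged:
On the way, in this order (a step that is already met when the one before it is completed fails the run):
1. the feed pedal is pressed right down on its stop (value of joint pedal above 0.2 rad), for 0.15 s.
2. with the pedal up again, the carton is held still and square, right way up on the bed, against the stop with the pad pressing on it, for 1.8 s (value of joint pedal below 0.05 rad and x of carton in the frame of stop above -0.0985 m and y of carton in the frame of stop between -0.008 and 0.008 m and z of carton in the frame of stop below 0.008 m and angle between the x axis of carton and the x axis of applicator, either way round below 0.07 rad and angle between carton's own z axis and vertical below 0.07 rad and value of joint trip above 0.36 rad and value of joint tamp_pad above 0.0015 m and linear speed of carton below 0.015 m/s), for 1.8 s.
At the end, for the whole second after the job is handed in: The carton lies flat and right way up (within 3 degrees) on the floor of the out-tray, in the free half beside the finished carton, at rest; the pedal is up and the applicator is empty with its trip out (x of carton in the frame of tray between -0.1 and 0.1 m and y of carton in the frame of tray between 0 and 0.1 m and z of carton in the frame of tray below 0.01 m and angle between each of carton, finished_carton's own z axis and vertical below 0.06 rad and linear speed of carton below 0.01 m/s and value of joint pedal below 0.05 rad and value of joint trip below 0.06 rad); the robot touches nothing.
It fails at once if the brown carton is moved by more than 30 mm (distance of brown_carton from where it was at the start of the episode above 0.03 m).
It fails at once if the finished carton is moved by more than 30 mm (distance of finished_carton from where it was at the start of the episode above 0.03 m).
It fails at once if the scanner, label roll, marker or bottle is moved by more than 30 mm (distance of any of scanner, green_roll, marker, glue_bottle from where it was at the start of the episode above 0.03 m).
It fails at once if the carton is let go of, or dropped, with its underside more than 45 mm above the bench (contact force between the fingers and carton below 0.05 N and height (world z) of carton above 0.045 m).
It also fails if it takes over 72 s, if anything falls off the work surface, if the arm or the gripper's body presses on something with over 40 N, if the wrist force passes 120 N, or if a joint passes its speed limit or range.

## Working session

There is one attempt and no reset: what is moved stays moved. The work goes in short steps, Python scripts to look and compute and a tool call to move; the robot and the scene stay as the last step left them, time stands still between calls to the robot, and variables do not carry over. Pictures are saved under pics/ and viewed, about 8 in all and at most 12, crops included, and the job is handed in when it is done.

Besides the shell and the picture viewer there is one more tool, called after ">>>" in YAML: its name, and indented under it one key for each argument. step_arm: Moves the arm, as the interface text tells. Its arguments: {"type":"object","properties":{"increments":{"type":"string"},"claw":{"type":"number"}},"required":["increments"]}

```bash
mkdir -p pics; ls
cat > h.py <<'E'
import numpy as np, cv2
from bench import *
from scipy.spatial.transform import Rotation as R
def save(im,n): cv2.imwrite(f'pics/{n}.png',im[:,:,::-1])
def cam(name,obs=None):
    c=calibration(name);K=np.array(c['camera_matrix'])
    if name=='wrist':
        T=np.array(c['tool_from_camera']);Rt=R.from_euler('xyz',obs['ee_rot']).as_matrix()
        return K,c['k1'],Rt@T[:3,3]+obs['tool_pos'],Rt@T[:3,:3]
    o=np.array(c['orientation'])
    Rm=o if o.shape==(3,3) else R.from_euler('xyz',o).as_matrix() if o.size==3 else None
    return K,c['k1'],np.array(c['eye']),Rm
def px2plane(C,uv,z):
    K,k1,e,Rm=C;uv=np.atleast_2d(uv).astype(float)
    p=cv2.undistortPoints(uv[:,None],K,np.array([k1,0,0,0.]))[:,0]
    d=np.c_[p[:,0],-p[:,1],-np.ones(len(p))]@Rm.T
    return e+d*((z-e[2])/d[:,2])[:,None]
def proj(C,P):
    K,k1,e,Rm=C;q=(np.atleast_2d(P)-e)@Rm
    s=np.c_[q[:,0]/-q[:,2],-q[:,1]/-q[:,2]];r=(s**2).sum(1)[:,None]
    s=s*(1+k1*r);return np.c_[s,np.ones(len(s))]@K[:2].T
E
python3 - <<'E'
from h import *
for n in('side','top'):
    c=calibration(n);print(n,{k:np.round(v,4).tolist() for k,v in c.items()})
print(calibration('wrist'))
o=get_obs();print(o)
import cv2
for n in('side','top'):save(snapshot(n),n+'0')
E
```

```text
pics
side {'camera_matrix': [[440.5239, 0.0, 321.9037], [0.0, 440.5239, 199.1844], [0.0, 0.0, 1.0]], 'k1': 0.006, 'eye': [0.1707, 0.7685, 0.9467], 'orientation': [0.7741, -0.0135, -2.807]}
top {'camera_matrix': [[410.2945, 0.0, 318.4218], [0.0, 410.2945, 199.2003], [0.0, 0.0, 1.0]], 'k1': -0.0581, 'eye': [0.3371, -0.0339, 1.2377], 'orientation': [0.1051, 0.0014, -1.5846]}
{'camera_matrix': array([[320.84191842,   0.        , 323.31317159],
       [  0.        , 320.84191842, 200.82552715],
       [  0.        ,   0.        ,   1.        ]]), 'k1': -0.0638989306968218, 'tool_from_camera': array([[ 1.45477239e-04,  9.57271354e-01,  2.89191172e-01,
         8.42535051e-02],
       [ 9.99999961e-01, -7.01104777e-05, -2.70971209e-04,
         3.67337936e-04],
       [-2.39117645e-04,  2.89191200e-01, -9.57271326e-01,
        -1.80527007e-01],
       [ 0.00000000e+00,  0.00000000e+00,  0.00000000e+00,
         1.00000000e+00]])}
{'time': 0.0, 'joint_positions': array([-1.27708009e+00,  8.79560010e-02,  1.37225675e+00,  9.89617813e-06,
        1.68360550e+00, -1.03102609e-01]), 'qvel': array([-0.00028507, -0.00038829, -0.0019553 , -0.00115314,  0.00122508,
        0.00032102]), 'joint_torque': array([ 2.40994952e-03, -3.40182459e+01, -3.02423108e+01,  7.17304135e-02,
        3.30459606e-02, -1.84175351e-04]), 'tool_pos': array([ 0.21240345, -0.50672888,  0.20430238]), 'ee_rot': array([-3.13937988e+00, -2.38842645e-04,  3.96819684e-01]), 'wrist_force': array([ 0.03227073, -0.17936362, -0.47936263]), 'wrist_torque': array([-0.02640538,  0.0002902 ,  0.0111214 ]), 'width': 0.09390350865519938}
```

View pics/top0.png

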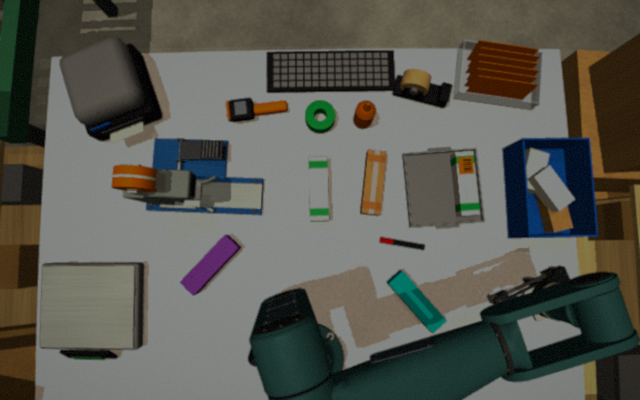

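View pics/side0.png

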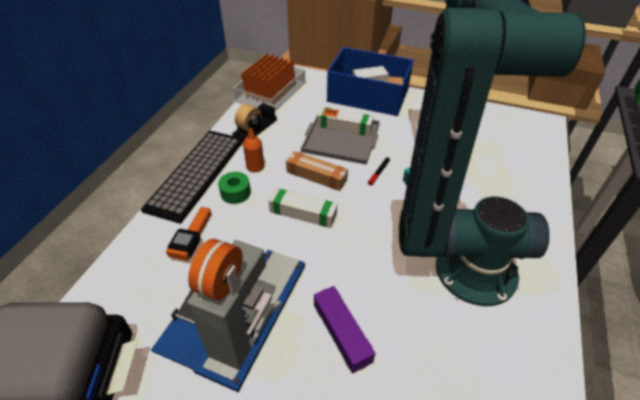

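The top view shows the white carton at about (318,188), the brown one at (373,182), the tray at (443,188), the applicator at (150-265,178-214) with its mouth facing right, and the pedal at (203,150). The side view agrees. Next I'll measure them by colour.

Run:
```python
from h import *
im=cv2.imread('pics/top0.png');C=cam('top');hsv=cv2.cvtColor(im,cv2.COLOR_BGR2HSV)
def box(m):
    cs=cv2.findContours(m,0,2)[0];c=np.vstack([c for c in cs if cv2.contourArea(c)>12]);return c[:,0].astype(np.float32)
def rep(n,x0,x1,y0,y1,lo,hi,z):
    m=np.zeros(im.shape[:2],np.uint8);m[y0:y1,x0:x1]=cv2.inRange(hsv,lo,hi)[y0:y1,x0:x1]
    P=px2plane(C,box(m),z)[:,:2].astype(np.float32);(c,s,a)=cv2.minAreaRect(P)
    print(n,np.round(c,4),np.round(s,4),round(a,2),cv2.minAreaRect(box(m)));return m
rep('carton',300,335,145,230,(40,90,40),(85,255,255),.05)
rep('finished',450,490,145,230,(40,90,40),(85,255,255),.055)
rep('brown',355,392,140,225,(5,100,60),(25,255,255),.05)
rep('blue',140,270,130,220,(100,120,30),(125,255,255),.0)
m=rep('blueBed',140,270,174,220,(100,120,30),(125,255,255),.01)
s=cv2.resize(im[125:235,105:275],None,fx=4.5,fy=4.5,interpolation=cv2.INTER_CUBIC);cv2.imwrite('pics/appl.png',s)
# project hypothesised tray
t=px2plane(C,[[403,154],[478,150],[483,222],[409,227]],.02);print(np.round(t,3), t.mean(0))
```

```text
carton [ 0.4961 -0.0346] [0.1595 0.0532] 0.28 ((318.5081787109375, 187.8828125), (54.157955169677734, 18.123558044433594), 88.78113555908203)
finished [ 0.4351 -0.4731] [0.0204 0.0643] 3.52 ((469.0970458984375, 206.26174926757812), (6.979381561279297, 21.781808853149414), 85.60128784179688)
brown [ 0.5116 -0.1961] [0.059  0.1889] 82.67 ((373.5, 182.0), (20.298757553100586, 63.58287811279297), 5.710593223571777)
blue [0.545  0.3115] [0.3501 0.2218] 86.83 ((205.14617919921875, 175.914794921875), (114.09526062011719, 71.40037536621094), 2.2311747074127197)
blueBed [0.4922 0.3115] [0.3475 0.1167] 87.05 ((204.50277709960938, 192.42868041992188), (114.09526062011719, 38.347530364990234), 2.2311747074127197)
[[ 0.6   -0.292  0.02 ]
 [ 0.61  -0.523  0.02 ]
 [ 0.39  -0.526  0.02 ]
 [ 0.379 -0.302  0.02 ]] [ 0.49452696 -0.41068063  0.02      ]
```

View pics/appl.png

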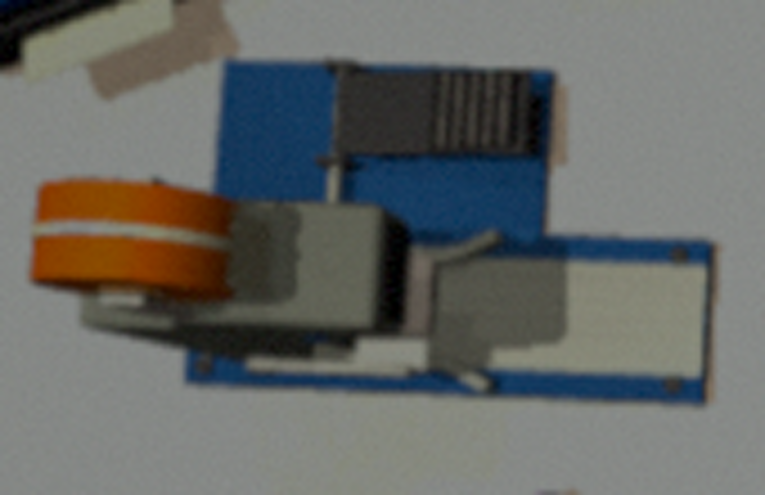

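The crop shows the bed's front corners at (713,242) and (706,402), the back corner at (187,382), the guide tips at (490,238) and (485,382), and the tread's middle at (483,113).

Run:
```python
from h import *
C=cam('top')
f=lambda p,z:px2plane(C,np.array(p)/4.5+[105,125]-.4,z)
b=f([[713,242],[706,402],[187,382]],.018);print(np.round(b,4));
ax=b[1]-b[2];print(np.linalg.norm(ax),np.linalg.norm(b[0]-b[1]));u=-ax/np.linalg.norm(ax);yaw=np.arctan2(u[1],u[0])
O=(b[0]+b[2])/2;v=np.array([-np.sin(yaw),np.cos(yaw),0])
w=(b[0]-b[1]);w/=np.linalg.norm(w);print('yaw',yaw,'yaw from front edge',np.arctan2(w[1],w[0])+np.pi/2,'O',O)
A=lambda x,y,z:np.r_[O[:2],0]+u*x+v*y+[0,0,z]
print('mouth',A(-36,0,0)*1, A(-.036,0,.02),'meas',f([[498,236],[488,384]],.04),f([[498,236],[488,384]],.04).mean(0))
print('stop',A(.05,0,.02)); print('tread',A(-.025,-.13,.057),'meas',f([483,113],.057))
o=get_obs();print(o['tool_pos'])
```

```text
[[0.5311 0.1318 0.018 ]
 [0.4239 0.1363 0.018 ]
 [0.4418 0.4857 0.018 ]]
0.3497779545520932 0.1072341125106745
yaw 1.5197350772929488 yaw from front edge 1.5279491038229507 O [0.48643978 0.3087129  0.018     ]
mouth [ -1.35096652 -35.64436678   0.        ] [0.48460238 0.27275982 0.02      ] meas [[0.53373318 0.27086135 0.04      ]
 [0.43602354 0.27616231 0.04      ]] [0.48487836 0.27351183 0.04      ]
stop [0.48899174 0.35864773 0.02      ]
tread [0.61499437 0.2771104  0.057     ] meas [[0.61261117 0.27767892 0.057     ]]
[ 0.21240201 -0.50679502  0.20442976]
```

```bash
cat >> h.py <<'E'
def plan(x,y,z,yaw,step=4.8):
    o=get_obs();p=np.array(o['tool_pos']);Rt=R.from_euler('xyz',o['ee_rot']);G=R.from_euler('xyz',[np.pi,0,yaw])
    d=np.array([x,y,z])-p;rv=(Rt.inv()*G).as_rotvec()
    n=int(max(np.ceil(np.abs(d).max()*100/step),np.ceil(np.linalg.norm(rv)/.145),1))
    print('at',np.round(p,4),np.round(o['ee_rot'],3),'F',np.round(o['wrist_force'],1),'w',round(o['width'],4),'t',round(o['time'],2),'| d',np.round(d,4))
    for i in range(n):
        print(' '.join(f'{v:.2f}' for v in Rt.inv().apply(d/n)*100),' '.join(f'{v:.3f}' for v in rv/n),end=';\n' if i%5==4 else '; ')
        Rt=Rt*R.from_rotvec(rv/n)
    print()
E
python3 - <<'E'
import bench
print([n for n in dir(bench) if n[0]!='_'],getattr(bench,'hold_point_z',None))
from h import *
plan(.61,.265,.2,-.05)
E
```

```text
['IKError', 'calibration', 'close_job', 'get_obs', 'hold_point_z', 'snapshot'] 0.0188
at [ 0.2124 -0.5068  0.2044] [-3.14  -0.     0.397] F [0.7 0.8 0.1] w 0.0942 t 0.1 | d [ 0.3976  0.7718 -0.0044]
3.91 -3.28 0.03 -0.000 0.000 0.026; 3.82 -3.38 0.03 -0.000 0.000 0.026; 3.73 -3.48 0.03 -0.000 0.000 0.026; 3.64 -3.58 0.03 -0.000 0.000 0.026; 3.55 -3.68 0.03 -0.000 0.000 0.026;
3.45 -3.77 0.03 -0.000 0.000 0.026; 3.35 -3.86 0.03 -0.000 0.000 0.026; 3.24 -3.94 0.03 -0.000 0.000 0.026; 3.14 -4.03 0.03 -0.000 0.000 0.026; 3.03 -4.11 0.03 -0.000 0.000 0.026;
2.92 -4.19 0.03 -0.000 0.000 0.026; 2.81 -4.26 0.03 -0.000 0.000 0.026; 2.70 -4.33 0.03 -0.000 0.000 0.026; 2.59 -4.40 0.03 -0.000 0.000 0.026; 2.47 -4.47 0.03 -0.000 0.000 0.026;
2.35 -4.53 0.03 -0.000 0.000 0.026; 2.23 -4.59 0.03 -0.000 0.000 0.026;
```

>>> step_arm:
  increments: "3.7 -3.1 0 0 0 0.028; 3.6 -3.2 0 0 0 0.028; 3.5 -3.3 0 0 0 0.028; 3.4 -3.4 0 0 0 0.028; 3.3 -3.5 0 0 0 0.028"
  claw: 1

```text
time: 0.6
tool_pos: [0.3227, -0.2912, 0.205]
ee_rot: [-3.141, 0.0, 0.255]
wrist_force: [0.5, -0.8, 0.6]
width: 0.0576
```

>>> step_arm:
  increments: "3.2 -3.6 0 0 0 0.028; 3.1 -3.7 0 0 0 0.028; 3.0 -3.8 0 0 0 0.028; 2.9 -3.9 0 0 0 0.028; 2.8 -3.9 0 0 0 0.028"

```text
time: 1.1
tool_pos: [0.432, -0.0758, 0.2052]
ee_rot: [3.141, 0.0, 0.116]
wrist_force: [-0.1, -0.6, 0.5]
width: 0.0177
```

>>> step_arm:
  increments: "2.7 -4.0 0 0 0 0.028; 2.6 -4.0 0 0 0 0.028; 2.5 -4.1 0 0 0 0.028; 2.4 -4.1 0 0 0 0.028; 2.3 -4.2 0 0 0 0.028"

```text
time: 1.6
tool_pos: [0.5445, 0.1355, 0.2049]
ee_rot: [3.141, 0.001, -0.024]
wrist_force: [1.8, -1.7, 0.2]
width: 0.0005
```

Run:
```python
from h import *
plan(.612,.274,.1,-.05)
```

```text
at [0.5445 0.1355 0.2049] [ 3.141e+00  1.000e-03 -2.400e-02] F [ 1.8 -1.7  0.2] w 0.0005 t 1.6 | d [ 0.0675  0.1385 -0.1049]
2.14 -4.67 3.49 0.000 0.000 0.009; 2.10 -4.69 3.49 0.000 0.000 0.009; 2.06 -4.71 3.50 0.000 0.000 0.009;
```

>>> step_arm:
  increments: "1.6 -3.5 1.0 0 0 0.008; 1.6 -3.5 1.0 0 0 0.008; 1.6 -3.5 1.0 0 0 0.008; 1.6 -3.5 1.0 0 0 0.004; 0 0 0 0 0 0"

```text
time: 2.1
tool_pos: [0.6123, 0.2747, 0.1601]
ee_rot: [3.14, 0.007, -0.047]
wrist_force: [0.5, 1.1, -0.3]
width: 0.0006
```

Run:
```python
from h import *
plan(.613,.275,.062,-.05)
a=snapshot('side');b=snapshot('wrist')
save(np.hstack([a[60:400,60:400],cv2.resize(b,None,fx=.7,fy=.7)[:280].repeat(1,0) if 0 else np.pad(cv2.resize(b,(448,280)),((0,60),(0,0),(0,0)))]),'ped')
```

```text
at [0.6123 0.2747 0.1601] [ 3.14   0.007 -0.047] F [ 0.5  1.1 -0.3] w 0.0006 t 2.1 | d [ 0.0007  0.0003 -0.0981]
0.04 -0.01 3.27 0.000 0.002 0.001; 0.04 -0.01 3.27 0.000 0.002 0.001; 0.03 -0.01 3.27 0.000 0.002 0.001;
```

View pics/ped.png

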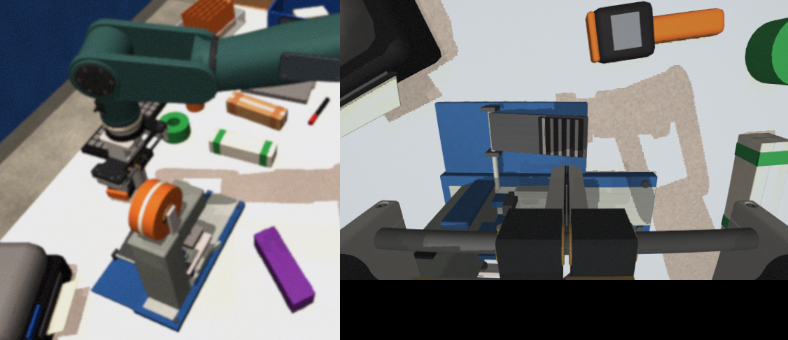

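The side part shows the wrist and gripper beyond the roll. The wrist part shows the tread at about (557,135) in the picture, which is wrist pixel (310,193). I'll check that against the planned point.

Run:
```python
from h import *
o=get_obs();C=cam('wrist',o)
print(proj(C,[[.613,.277,.057],o['tool_pos']]), px2plane(C,[[(560-340)/.7,136/.7],[(488-340)/.7,107/.7],[(655-340)/.7,177/.7],[(713-340)/.7,27/.7]],.057))
```

```text
[[316.30146996 197.95058375]
 [322.39283901 247.38031721]] [[0.61663854 0.27867064 0.057     ]
 [0.66010573 0.36905456 0.057     ]
 [0.5493271  0.14719078 0.057     ]
 [0.7442656  0.08640221 0.057     ]]
```

>>> step_arm:
  increments: "0 0 3.2 0 0 0; 0 0 3.2 0 0 0; 0 0 3.0 0 0 0; 0 0 0 0 0 0"

```text
time: 2.6
tool_pos: [0.6096, 0.2684, 0.0668]
ee_rot: [3.137, 0.009, -0.053]
wrist_force: [0.2, 0.1, -0.6]
width: 0.0005
```

>>> step_arm:
  increments: "0 0 0.8 0 0 0; 0 0 0.8 0 0 0; 0 0 0.8 0 0 0; 0 0 0.4 0 0 0; 0 0 0 0 0 0"

```text
time: 3.1
tool_pos: [0.6146, 0.2704, 0.0448]
ee_rot: [3.141, -0.004, -0.052]
wrist_force: [1.5, -3.4, 5.8]
width: 0.0005
```

>>> step_arm:
  increments: "0 0 0.5 0 0 0; 0 0 0.4 0 0 0; 0 0 0 0 0 0"

```text
time: 3.4
tool_pos: [0.6146, 0.27, 0.0362]
ee_rot: [3.14, -0.004, -0.052]
wrist_force: [-0.1, -4.7, 7.5]
width: 0.0001
```

>>> step_arm:
  increments: "0 0 0.3 0 0 0; 0 0 0.3 0 0 0; 0 0 0 0 0 0; 0 0 0 0 0 0"

```text
time: 3.8
tool_pos: [0.6148, 0.2699, 0.0338]
ee_rot: [3.14, -0.005, -0.052]
wrist_force: [-4.1, -6.3, 14.7]
width: 0.0005
```

>>> step_arm:
  increments: "0 0 0.2 0 0 0; 0 0 0 0 0 0; 0 0 0 0 0 0; 0 0 0 0 0 0"

```text
time: 4.2
tool_pos: [0.6148, 0.2699, 0.0336]
ee_rot: [3.14, -0.006, -0.052]
wrist_force: [-6.2, -7.6, 21.5]
width: 0.0004
```

>>> step_arm:
  increments: "0 0 -1.5 0 0 0; 0 0 -3 0 0 0; 0 0 -4 0 0 0; 0 0 -4 0 0 0; 0 4 -2 0 0 0"

```text
time: 4.7
tool_pos: [0.6119, 0.236, 0.1757]
ee_rot: [-3.136, -0.006, -0.045]
wrist_force: [1.6, -0.5, -0.1]
width: 0.0005
```

Run:
```python
from h import *
plan(.446,-.034,.16,0,4.5)
```

```text
at [0.6119 0.236  0.1757] [-3.136 -0.006 -0.045] F [ 1.6 -0.5 -0.1] w 0.0005 t 4.7 | d [-0.1659 -0.27   -0.0157]
-2.56 4.62 0.22 -0.001 -0.001 -0.007; -2.60 4.60 0.23 -0.001 -0.001 -0.007; -2.63 4.58 0.23 -0.001 -0.001 -0.007; -2.66 4.56 0.24 -0.001 -0.001 -0.007; -2.70 4.54 0.25 -0.001 -0.001 -0.007;
-2.73 4.52 0.25 -0.001 -0.001 -0.007;
```

The force rose from 7 to 21 N while z stayed at 0.0337, so the pedal was on its stop. I've released it and go to the carton.

>>> step_arm:
  increments: "-2.2 3.9 -0.4 0 0 -0.006; -2.2 3.9 -0.4 0 0 -0.006; -2.2 3.9 -0.4 0 0 -0.006; -2.2 3.9 -0.4 0 0 -0.006; -2.2 3.9 -0.4 0 0 -0.006"
  claw: -1

```text
time: 5.2
tool_pos: [0.4922, 0.0402, 0.1914]
ee_rot: [-3.14, 0.0, -0.02]
wrist_force: [0.1, -0.4, 0.8]
width: 0.037
```

>>> step_arm:
  increments: "-2.4 3.9 0 0 0 -0.005; -2.4 3.9 0 0 0 -0.005; 0 0 0 0 0 0"

```text
time: 5.5
tool_pos: [0.442, -0.0393, 0.1917]
ee_rot: [3.141, -0.0, -0.017]
wrist_force: [0.4, 0.8, 0.9]
width: 0.0614
```

Run:
```python
from h import *
plan(.446,-.034,.10,0,4.5)
o=get_obs();b=snapshot('wrist');save(b,'w1')
C=cam('wrist',o)
m=cv2.inRange(cv2.cvtColor(b,cv2.COLOR_RGB2HSV),(40,90,40),(85,255,255))
for c in cv2.findContours(m,0,2)[0]:
    if cv2.contourArea(c)>60:
        r=cv2.minAreaRect(px2plane(C,c[:,0],.05)[:,:2].astype(np.float32));print(np.round(r[0],4),np.round(r[1],4),round(r[2],1),cv2.boundingRect(c))
print(np.round(proj(C,[[.401,-.0626,.05],[.401,-.0066,.05],[.591,-.0626,.05],[.591,-.0066,.05]])))
```

```text
at [ 0.442  -0.0393  0.1917] [ 3.141 -0.    -0.017] F [0.4 0.8 0.9] w 0.0614 t 5.5 | d [ 0.004   0.0053 -0.0917]
0.13 -0.18 3.05 0.000 -0.000 -0.006; 0.13 -0.18 3.05 0.000 -0.000 -0.006; 0.13 -0.18 3.05 0.000 -0.000 -0.006; 
[ 0.4254 -0.0378] [0.0213 0.0558] 0.2 (295, 194, 54, 21)
[ 0.5662 -0.0365] [0.0214 0.0557] 0.7 (288, 48, 60, 26)
[[345. 226.]
 [293. 226.]
 [345.  32.]
 [284.  33.]]
```

View pics/w1.png

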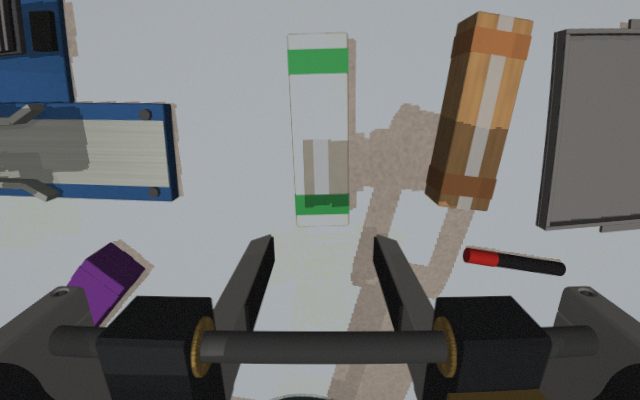

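The picture shows the carton upright at (290-348, 35-225), with green bands at y≈60 and y≈204. Its centre is (0.4958, -0.0372) and its yaw 0.009, and the bands are 56 mm wide as they should be. Now I descend.

>>> step_arm:
  increments: "0.2 -0.1 3 0 0 -0.013; 0.2 -0.1 3 0 0 -0.013; 0 0 3 0 0 0; 0 0 3 0 0 0; 0 0 0 0 0 0"

```text
time: 6.05
tool_pos: [0.445, -0.0321, 0.0668]
ee_rot: [-3.138, 0.01, 0.017]
wrist_force: [-0.2, 0.9, -0.9]
width: 0.0938
```

Run:
```python
from h import *
plan(.446,-.0376,.010,.009,2)
```

```text
at [ 0.445  -0.0321  0.0668] [-3.138  0.01   0.017] F [-0.2  0.9 -0.9] w 0.0938 t 6.05 | d [ 0.001  -0.0055 -0.0568]
0.05 0.19 1.89 -0.001 0.003 0.003; 0.04 0.19 1.89 -0.001 0.003 0.003; 0.04 0.19 1.89 -0.001 0.003 0.003;
```

>>> step_arm:
  increments: "0 0.15 1.9 0 0 0; 0 0.15 1.9 0 0 0; 0 0.1 1.9 0 0 0.004; 0 0 0 0 0 0; 0 0 0 0 0 0"

```text
time: 6.55
tool_pos: [0.4492, -0.0379, 0.0157]
ee_rot: [-3.141, -0.001, 0.012]
wrist_force: [0.5, -0.4, 0.7]
width: 0.0937
```

>>> step_arm:
  increments: "0 0 0 0 0 0; 0 0 0 0 0 0; 0 0 0 0 0 0; 0 0 0 0 0 0; 0 0 0 0 0 0"
  claw: 1

```text
time: 7.05
tool_pos: [0.4482, -0.0384, 0.0147]
ee_rot: [3.142, -0.0, 0.011]
wrist_force: [0.3, 1.7, 0.4]
width: 0.0574
```

>>> step_arm:
  increments: "0 0 0 0 0 0; 0 0 0 0 0 0; 0 0 0 0 0 0"

```text
time: 7.35
tool_pos: [0.4482, -0.0384, 0.0147]
ee_rot: [-3.141, -0.0, 0.011]
wrist_force: [-0.4, -0.1, 2.6]
width: 0.0555
```

>>> step_arm:
  increments: "0 0 -1.5 0 0 0; 0 0 -1.5 0 0 0; 0 0 -1.5 0 0 0; 0 0 0 0 0 0"

```text
time: 7.75
tool_pos: [0.4493, -0.0388, 0.0609]
ee_rot: [3.14, -0.003, 0.011]
wrist_force: [-0.1, -0.1, -2.1]
width: 0.0556
```

Run:
```python
from h import *
o=get_obs();b=snapshot('wrist');save(b,'w2');C=cam('wrist',o)
m=cv2.inRange(cv2.cvtColor(b,cv2.COLOR_RGB2HSV),(40,90,40),(85,255,255))
for c in cv2.findContours(m,0,2)[0]:
    if cv2.contourArea(c)>60:
        for z in (.085,.095):
            r=cv2.minAreaRect(px2plane(C,c[:,0],z)[:,:2].astype(np.float32));print(z,np.round(r[0],4),np.round(r[1],4),round(r[2],1))
print(o['wrist_force'],o['wrist_torque'])
plan(.477,.11,.067,1.523,4)
```

```text
0.085 [ 0.4181 -0.0398] [0.0233 0.0611] 0.6
0.095 [ 0.4255 -0.0397] [0.0218 0.0572] 0.6
0.085 [ 0.5683 -0.0377] [0.0209 0.0616] 0.6
0.095 [ 0.566  -0.0377] [0.0195 0.0577] 0.6
[-0.06189736 -0.09711463 -2.12029467] [0.07489207 0.07295064 0.01301348]
at [ 0.4484 -0.0386  0.0597] [ 3.141e+00 -1.000e-03  1.100e-02] F [ 1.   0.5 -1.3] w 0.0558 t 7.8 | d [0.0286 0.1486 0.0073]
0.27 -1.35 -0.07 0.000 -0.000 -0.137; 0.46 -1.30 -0.07 0.000 -0.000 -0.137; 0.63 -1.22 -0.07 0.000 -0.000 -0.137; 0.79 -1.13 -0.07 0.000 -0.000 -0.137; 0.94 -1.01 -0.07 0.000 -0.000 -0.137;
1.07 -0.87 -0.07 0.000 -0.000 -0.137; 1.18 -0.71 -0.07 0.000 -0.000 -0.137; 1.26 -0.55 -0.07 0.000 -0.000 -0.137; 1.33 -0.37 -0.07 0.000 -0.000 -0.137; 1.36 -0.18 -0.07 0.000 -0.000 -0.137;
1.38 0.01 -0.07 0.000 -0.000 -0.137;
```

View pics/w2.png

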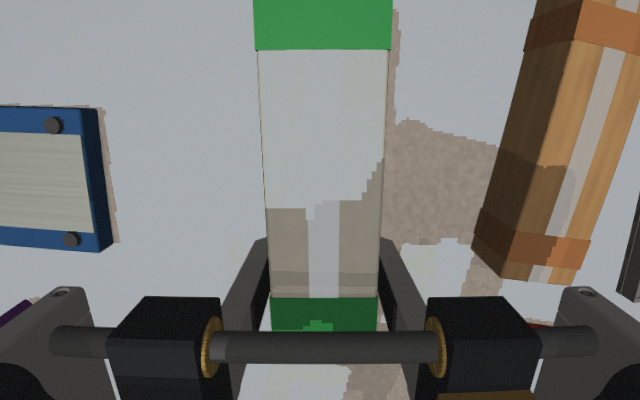

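The carton hangs level: both bands measure 57 mm wide at the expected top height. The picture shows it centred between the fingers at x≈325. Next comes the swing.

>>> step_arm:
  increments: "0.3 -1.4 0 0 0 -0.137; 0.5 -1.3 0 0 0 -0.137; 0.6 -1.2 0 0 0 -0.137; 0.8 -1.1 0 0 0 -0.137; 0.9 -1.0 0 0 0 -0.137"

```text
time: 8.3
tool_pos: [0.4604, 0.0294, 0.0576]
ee_rot: [-3.14, 0.002, 0.701]
wrist_force: [0.7, -0.0, -0.8]
width: 0.0558
```

>>> step_arm:
  increments: "1.1 -0.9 0 0 0 -0.137; 1.2 -0.7 0 0 0 -0.137; 1.3 -0.5 0 0 0 -0.137; 1.3 -0.4 0 0 0 -0.137; 1.4 -0.2 0 0 0 -0.137"

```text
time: 8.8
tool_pos: [0.4741, 0.0977, 0.0575]
ee_rot: [-3.139, 0.001, 1.386]
wrist_force: [0.0, -0.2, -1.4]
width: 0.0561
```

>>> step_arm:
  increments: "1.4 0 0 0 0 -0.137; 0 0 0 0 0 0; 0 0 0 0 0 0"

```text
time: 9.1
tool_pos: [0.477, 0.1108, 0.0582]
ee_rot: [-3.14, 0.001, 1.516]
wrist_force: [-0.8, -0.6, -2.5]
width: 0.0557
```

```bash
cat >> h.py <<'E'
O2=np.array([.4864,.3087]);YA=1.523;U=np.array([np.cos(YA),np.sin(YA)]);V=np.array([-U[1],U[0]])
def app(p): d=np.array(p)[:2]-O2;return np.r_[d@U,d@V]
def bands(b,C,z,amin=60):
    m=cv2.inRange(cv2.cvtColor(b,cv2.COLOR_RGB2HSV),(40,90,40),(85,255,255))
    for c in cv2.findContours(m,0,2)[0]:
        if cv2.contourArea(c)>amin:
            r=cv2.minAreaRect(px2plane(C,c[:,0],z)[:,:2].astype(np.float32));print('band',np.round(r[0],4),np.round(r[1],4),round(r[2],1),'app',np.round(app(r[0]),4),cv2.boundingRect(c))
E
python3 - <<'E'
from h import *
o=get_obs();b=snapshot('wrist');C=cam('wrist',o);bands(b,C,o['tool_pos'][2]+.0353)
t=snapshot('top');bands(t,cam('top'),o['tool_pos'][2]+.0353,12)
save(np.vstack([b[:,100:560],cv2.resize(t[120:240,100:300],(460,276))])[:600],'w3')
print(app(o['tool_pos']));plan(.4778,.114,.04,1.523,3)
E
```

```text
band [0.4757 0.0876] [0.0217 0.0568] 87.0 app [-2.214e-01  1.000e-04] (270, 297, 108, 35)
band [0.4829 0.227 ] [0.0193 0.0573] 87.2 app [-0.0818 -0.0004] (253, 0, 140, 51)
band [-0.0667 -0.0545] [0.0125 0.0259] 37.4 app [-0.3892  0.5351] (325, 387, 8, 9)
band [0.0253 0.6125] [0.0027 0.0838] 0.8 app [0.2814 0.4751] (73, 357, 30, 2)
band [ 0.0631 -0.0719] [0.0277 0.0207] 26.0 app [-0.4004  0.4046] (330, 337, 11, 11)
band [ 0.1034 -0.0016] [0.1082 0.0314] 80.0 app [-0.3282  0.3677] (288, 323, 41, 15)
band [0.1007 0.1526] [0.3741 0.1631] 1.4 app [-0.1743  0.3778] (223, 261, 62, 139)
band [ 0.4312 -0.4548] [0.0202 0.0703] 4.8 app [-0.7652  0.0187] (456, 203, 25, 9)
band [ 0.562 -0.422] [0.0173 0.0238] 86.9 app [-0.7262 -0.1104] (451, 157, 7, 9)
band [0.4305 0.1685] [0.3151 0.1669] 5.6 app [-0.1427  0.0491] (214, 152, 67, 118)
band [ 0.7012 -0.0419] [0.0863 0.089 ] 88.9 app [-0.3399 -0.2313] (305, 100, 31, 31)
band [0.8809 0.9152] [0.4373 0.0554] 0.2 app [ 0.6246 -0.3651] (0, 0, 20, 136)
[-1.98165649e-01 -2.31879519e-05]
at [0.4773 0.1105 0.0587] [-3.140e+00  1.000e-03  1.515e+00] F [-0.3  0.2 -1.4] w 0.0559 t 9.2 | d [ 0.0005  0.0035 -0.0187]
0.36 0.04 1.87 -0.001 0.001 -0.008;
```

View pics/w3.png

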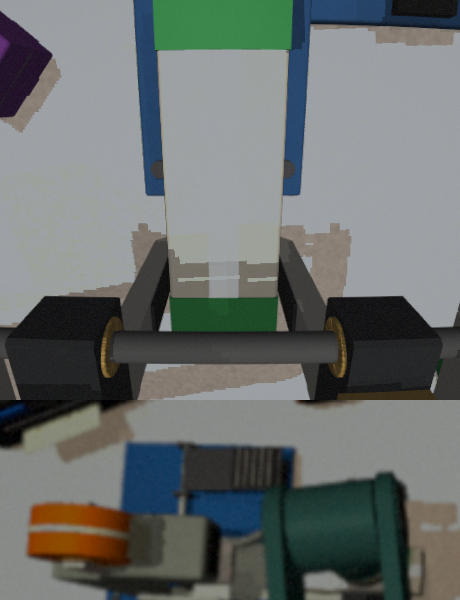

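Run:
```python
from h import *
o=get_obs();C=cam('wrist',o)
p=px2plane(C,[[246,194],[400,194],[255,170],[390,168]],.02);print([np.round(app(q),4) for q in p])
```

```text
[array([-0.1751,  0.0548]), array([-0.1759, -0.0549]), array([-0.1579,  0.0472]), array([-0.1571, -0.0467])]
```

>>> step_arm:
  increments: "0.5 0 1 0 0 -0.006; 1.0 0 1 0 0 0; 1.0 0 0 0 0 0; 0 0 0 0 0 0"

```text
time: 9.6
tool_pos: [0.4784, 0.1374, 0.0386]
ee_rot: [-3.14, -0.0, 1.525]
wrist_force: [-0.4, -0.7, -1.7]
width: 0.0558
```

The bed measures exactly ±55 mm with its front at -175 mm in my frame, so the alignment holds. I'll feed in gently.

>>> step_arm:
  increments: "1 0 0.1 0 0 0; 1 0 0.1 0 0 0; 1 0 0.1 0 0 0; 0 0 0 0 0 0"

```text
time: 10.0
tool_pos: [0.4804, 0.1675, 0.0365]
ee_rot: [3.141, -0.0, 1.526]
wrist_force: [-0.3, 0.6, -1.9]
width: 0.0562
```

>>> step_arm:
  increments: "0.5 0 0 0 0 0; 0.5 0 0 0 0 0; 0 0 0 0 0 0"

```text
time: 10.3
tool_pos: [0.481, 0.1765, 0.0365]
ee_rot: [3.141, -0.0, 1.524]
wrist_force: [-0.2, -0.6, -1.6]
width: 0.0559
```

>>> step_arm:
  increments: "0.5 0 0 0 0 0; 0.5 0 0 0 0 0; 0 0 0 0 0 0"

```text
time: 10.6
tool_pos: [0.4814, 0.1866, 0.0365]
ee_rot: [3.141, -0.0, 1.524]
wrist_force: [0.1, 0.2, -2.0]
width: 0.0559
```

Run:
```python
from h import *
o=get_obs();print(app(o['tool_pos']),o['wrist_force'],o['tool_pos'],o['ee_rot'])
save(np.hstack([snapshot('side')[100:400,100:500],snapshot('wrist')[:300,120:520]]),'in1')
```

```text
[-0.12219842 -0.00084752] [ 0.05154792  0.17528411 -2.04512259] [0.48140814 0.18660064 0.03650944] [ 3.14143346e+00 -2.76380928e-04  1.52422608e+00]
```

View pics/in1.png

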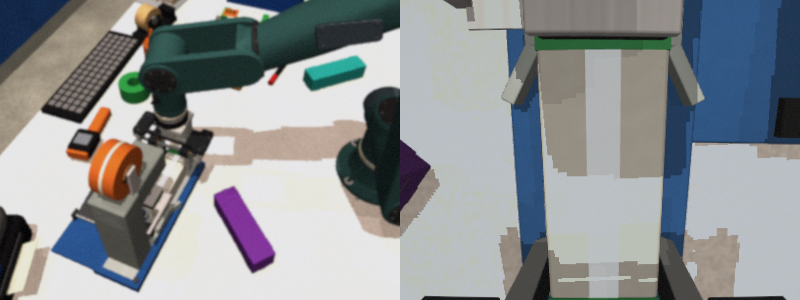

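Picture: the carton sits evenly between the flared guides, with the tips at about x=512 and 695 and the carton at 540-672. Nothing pushes back yet.

>>> step_arm:
  increments: "0.5 0 0.1 0 0 0; 0.5 0 0 0 0 0; 0 0 0 0 0 0"

```text
time: 11.0
tool_pos: [0.4818, 0.1956, 0.0353]
ee_rot: [-3.141, 0.002, 1.524]
wrist_force: [0.3, -3.6, -2.1]
width: 0.056
```

>>> step_arm:
  increments: "0.4 0 0 0 0 0; 0.4 0 0 0 0 0; 0 0 0 0 0 0"

```text
time: 11.3
tool_pos: [0.4821, 0.2027, 0.0353]
ee_rot: [-3.141, 0.003, 1.524]
wrist_force: [-0.3, -5.3, -1.2]
width: 0.0558
```

>>> step_arm:
  increments: "0.4 0 0 0 0 0; 0.4 0 0 0 0 0; 0 0 0 0 0 0"

```text
time: 11.6
tool_pos: [0.4826, 0.2101, 0.0354]
ee_rot: [-3.141, 0.004, 1.524]
wrist_force: [-0.6, -6.7, -1.5]
width: 0.0556
```

>>> step_arm:
  increments: "0.3 0 0 0 0 0; 0.3 0 0 0 0 0; 0 0 0 0 0 0"

```text
time: 11.9
tool_pos: [0.4827, 0.2132, 0.0355]
ee_rot: [-3.141, 0.01, 1.523]
wrist_force: [-0.9, -14.8, 1.8]
width: 0.0562
```

>>> step_arm:
  increments: "0.3 0 0 0 0 0; 0 0 0 0 0 0; 0 0 0 0 0 0"

```text
time: 12.2
tool_pos: [0.4826, 0.2147, 0.0351]
ee_rot: [-3.14, 0.013, 1.523]
wrist_force: [-1.4, -16.5, 1.5]
width: 0.0555
```

>>> step_arm:
  increments: "0.3 0 0 0 0 0; 0 0 0 0 0 0; 0 0 0 0 0 0"

```text
time: 12.5
tool_pos: [0.4825, 0.2165, 0.0349]
ee_rot: [-3.139, 0.015, 1.523]
wrist_force: [-2.2, -19.5, 1.1]
width: 0.0562
```

>>> step_arm:
  increments: "0.2 0 0 0 0 0; 0 0 0 0 0 0; 0 0 0 0 0 0"

```text
time: 12.8
tool_pos: [0.4824, 0.2177, 0.0347]
ee_rot: [-3.139, 0.017, 1.523]
wrist_force: [-2.4, -21.3, 2.4]
width: 0.056
```

Run:
```python
from h import *
o=get_obs();b=snapshot('wrist');bands(b,cam('wrist',o),.07);print(app(o['tool_pos']))
s=snapshot('side');t=snapshot('top')
save(np.hstack([b[:,120:520],cv2.resize(s[180:380,200:320],None,fx=2,fy=2,interpolation=2)]),'home')
bands(s,cam('side'),.07,12)
```

```text
band [0.4812 0.1934] [0.0202 0.0577] 86.7 app [-0.1154 -0.0003] (269, 300, 109, 32)
[-0.09113532 -0.00035239]
band [-0.0035  0.1333] [0.0132 0.0264] 17.0 app [-0.1986  0.4809] (476, 294, 8, 11)
band [-0.1548  0.0535] [0.1164 0.0275] 72.1 app [-0.2856  0.6283] (538, 275, 25, 36)
band [0.4975 0.1836] [0.0092 0.0246] 87.9 app [-0.1245 -0.017 ] (265, 254, 10, 5)
band [0.086  0.0508] [0.1046 0.0338] 89.4 app [-0.2768  0.3877] (438, 245, 18, 33)
band [-0.2032 -0.0938] [0.1877 0.0243] 72.9 app [-0.435   0.6696] (558, 227, 25, 48)
band [-0.2635 -0.2806] [0.2136 0.0188] 72.7 app [-0.6245  0.7209] (576, 184, 26, 43)
band [-0.0893 -0.0896] [0.4649 0.0428] 81.9 app [-0.4254  0.556 ] (495, 184, 45, 123)
band [ 0.3771 -0.1529] [0.0645 0.0172] 89.9 app [-0.4663  0.0871] (351, 172, 9, 16)
band [-0.145  -0.3903] [0.1322 0.0433] 78.3 app [-0.7284  0.5973] (532, 155, 22, 28)
band [ 0.3473 -0.2457] [0.0404 0.0939] 10.9 app [-0.5604  0.1124] (366, 153, 15, 20)
band [ 0.6024 -0.1877] [0.0282 0.0381] 3.8 app [-0.4903 -0.1396] (283, 151, 11, 10)
band [-0.3147 -0.4828] [0.2038 0.0386] 71.0 app [-0.8289  0.76
[... 581 characters left out ...]
0213  0.4409] (475, 85, 44, 46)
band [-0.4742 -0.9715] [0.1725 0.0134] 82.4 app [-1.3246  0.8983] (635, 81, 5, 23)
band [-0.3758 -0.8782] [0.0452 0.255 ] 15.5 app [-1.2268  0.8045] (599, 81, 28, 40)
band [-0.1239 -0.9657] [0.0643 0.0301] 82.3 app [-1.3021  0.5487] (533, 72, 10, 8)
band [-0.228  -0.8173] [0.2411 0.4834] 2.1 app [-1.1589  0.6597] (532, 69, 71, 68)
band [-0.2575 -1.0636] [0.0449 0.0295] 54.7 app [-1.4063  0.6775] (567, 67, 10, 6)
band [-0.2841 -1.1112] [0.04   0.1305] 11.9 app [-1.4551  0.7018] (572, 57, 16, 17)
band [-0.2122 -1.3304] [0.1046 0.0246] 88.8 app [-1.6706  0.6195] (556, 33, 7, 12)
band [ 0.0968 -0.7838] [1.3481 0.277 ] 59.6 app [-1.1098  0.337 ] (346, 28, 223, 145)
```

View pics/home.png

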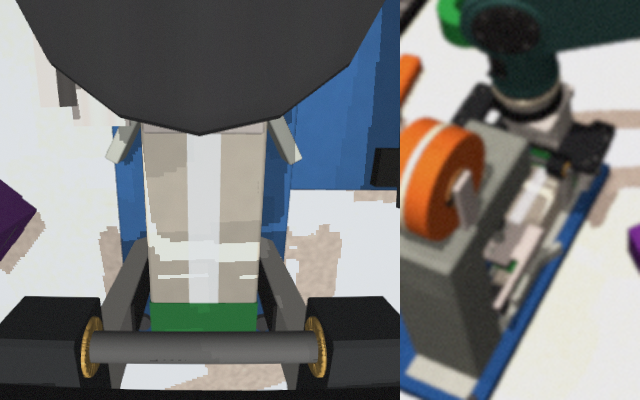

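The wrist picture shows the head over the lens, with the carton straight between the guides. The force is 21 N against the 13 N needed, and the tool is 21 mm past first trip contact, so the carton should be home. I hold it there.

>>> step_arm:
  increments: "0.1 0 0 0 0 0; 0 0 0 0 0 0; 0 0 0 0 0 0; 0 0 0 0 0 0; 0 0 0 0 0 0"

```text
time: 13.45
tool_pos: [0.4823, 0.2179, 0.0347]
ee_rot: [-3.139, 0.018, 1.523]
wrist_force: [-3.2, -23.9, 2.3]
width: 0.0558
```

>>> step_arm:
  increments: "0 0 0 0 0 0; 0 0 0 0 0 0; 0 0 0 0 0 0; 0 0 0 0 0 0; 0 0 0 0 0 0"

```text
time: 13.95
tool_pos: [0.4823, 0.218, 0.0347]
ee_rot: [-3.139, 0.018, 1.523]
wrist_force: [-2.6, -23.2, 3.3]
width: 0.056
```

>>> step_arm:
  increments: "0 0 0 0 0 0; 0 0 0 0 0 0; 0 0 0 0 0 0; 0 0 0 0 0 0; 0 0 0 0 0 0"

```text
time: 14.45
tool_pos: [0.4823, 0.2179, 0.0347]
ee_rot: [-3.139, 0.018, 1.523]
wrist_force: [-3.0, -23.3, 2.9]
width: 0.0557
```

>>> step_arm:
  increments: "0 0 0 0 0 0; 0 0 0 0 0 0; 0 0 0 0 0 0; 0 0 0 0 0 0; 0 0 0 0 0 0"

```text
time: 14.95
tool_pos: [0.4824, 0.2179, 0.0347]
ee_rot: [-3.139, 0.018, 1.523]
wrist_force: [-3.2, -23.4, 2.8]
width: 0.0558
```

>>> step_arm:
  increments: "0 0 0 0 0 0; 0 0 0 0 0 0; 0 0 0 0 0 0; 0 0 0 0 0 0; 0 0 0 0 0 0"

```text
time: 15.45
tool_pos: [0.4824, 0.218, 0.0347]
ee_rot: [-3.139, 0.018, 1.523]
wrist_force: [-2.9, -22.8, 3.4]
width: 0.0559
```

Run:
```python
from h import *
o=get_obs();b=snapshot('wrist');bands(b,cam('wrist',o),.07);print(app(o['tool_pos']))
```

```text
band [0.4811 0.1935] [0.0196 0.0578] 86.9 app [-0.1153 -0.0003] (269, 301, 109, 31)
[-0.09082632 -0.00030334]
```

>>> step_arm:
  increments: "0.15 0 0 0 0 0; 0.15 0 0 0 0 0; 0 0 0 0 0 0; 0 0 0 0 0 0; 0 0 0 0 0 0"

```text
time: 16.0
tool_pos: [0.4823, 0.2196, 0.0346]
ee_rot: [-3.138, 0.021, 1.523]
wrist_force: [-3.2, -26.2, 4.5]
width: 0.0558
```

Run:
```python
from h import *
o=get_obs();b=snapshot('wrist');bands(b,cam('wrist',o),.07);print(app(o['tool_pos']))
```

```text
band [0.4809 0.1942] [0.0177 0.0575] 86.8 app [-0.1146  0.    ] (270, 304, 108, 28)
[-0.08923059 -0.00019599]
```

The tool moved 1.6 mm further but the carton's band edge stayed put (-0.1055, then -0.1058), so the carton is hard against the stop and the hold was valid. I draw it out.

>>> step_arm:
  increments: "-0.6 0 0 0 0 0; -0.8 0 0 0 0 0; -0.8 0 0 0 0 0; -1 0 0 0 0 0; -1 0 -0.1 0 0 0"

```text
time: 16.55
tool_pos: [0.4815, 0.1883, 0.0365]
ee_rot: [3.141, -0.002, 1.524]
wrist_force: [0.2, 0.3, -2.3]
width: 0.0559
```

>>> step_arm:
  increments: "-1.5 0 -0.1 0 0 0; -1.5 0 -0.1 0 0 0; -1.5 0 -0.1 0 0 0; -2 0 -0.1 0 0 0; -2 0 0 0 0 0"

```text
time: 17.05
tool_pos: [0.4775, 0.1018, 0.0408]
ee_rot: [3.141, -0.0, 1.524]
wrist_force: [0.1, -0.2, -1.2]
width: 0.0559
```

Run:
```python
from h import *
o=get_obs();b=snapshot('wrist');bands(b,cam('wrist',o),o['tool_pos'][2]+.0353);print(app(o['tool_pos']))
m=cv2.inRange(cv2.cvtColor(b,cv2.COLOR_RGB2HSV),(40,90,40),(85,255,255))
plan(.44,-.03,.085,.045,4)
```

```text
band [0.4761 0.0758] [0.0167 0.0567] 87.9 app [-0.2331 -0.0008] (270, 305, 107, 27)
band [0.4826 0.2145] [0.0222 0.0579] 87.3 app [-0.0943 -0.0007] (253, 5, 142, 58)
[-0.20708582 -0.00097033]
at [0.4773 0.0989 0.0406] [3.141e+00 3.000e-03 1.522e+00] F [ 0.1 -2.9 -2.2] w 0.0561 t 17.1 | d [-0.0373 -0.1289  0.0444]
-1.19 -0.28 -0.40 0.000 0.000 0.134; -1.22 -0.12 -0.40 0.000 0.000 0.134; -1.22 0.04 -0.40 0.000 0.000 0.134; -1.20 0.21 -0.40 0.000 0.000 0.134; -1.16 0.37 -0.40 0.000 0.000 0.134;
-1.11 0.52 -0.40 0.000 0.000 0.134; -1.03 0.66 -0.40 0.000 0.000 0.134; -0.93 0.79 -0.40 0.000 0.000 0.134; -0.81 0.91 -0.40 0.000 0.000 0.134; -0.68 1.01 -0.40 0.000 0.000 0.134;
-0.54 1.09 -0.40 0.000 0.000 0.134;
```

>>> step_arm:
  increments: "-1.2 -0.3 -0.6 0 0 0.134; -1.2 -0.1 -0.6 0 0 0.134; -1.2 0 -0.6 0 0 0.134; -1.2 0.2 -0.6 0 0 0.134; -1.2 0.4 -0.6 0 0 0.134"

```text
time: 17.6
tool_pos: [0.46, 0.0436, 0.0708]
ee_rot: [-3.141, -0.0, 0.848]
wrist_force: [0.1, -0.0, -1.7]
width: 0.0558
```

>>> step_arm:
  increments: "-1.1 0.5 -0.6 0 0 0.134; -1 0.7 -0.6 0 0 0.134; -0.9 0.8 -0.4 0 0 0.134; -0.8 0.9 0 0 0 0.134; -0.7 1 0 0 0 0.134"

```text
time: 18.1
tool_pos: [0.444, -0.0147, 0.0868]
ee_rot: [-3.141, -0.001, 0.178]
wrist_force: [0.4, -0.5, -1.6]
width: 0.0557
```

>>> step_arm:
  increments: "-0.5 1.1 0 0 0 0.134; 0 2 0 0 0 0; 0 3 0 0 0 0; 0 3 0 0 0 0; 0 3 0 0 0 0"

```text
time: 18.6
tool_pos: [0.4464, -0.1368, 0.0866]
ee_rot: [-3.141, -0.001, 0.05]
wrist_force: [0.6, 1.1, -1.9]
width: 0.056
```

>>> step_arm:
  increments: "0 3 0 0 0 0; 0 3 0 0 0 0; 0 3 0 0 0 0; 0 2 0 0 0 0; 0 0 0 0 0 0"

```text
time: 19.1
tool_pos: [0.4518, -0.248, 0.0864]
ee_rot: [3.141, -0.0, 0.046]
wrist_force: [-0.7, -0.1, -1.6]
width: 0.0556
```

Run:
```python
from h import *
o=get_obs();b=snapshot('wrist');C=cam('wrist',o);bands(b,C,o['tool_pos'][2]+.0353)
a=proj(C,[[.6,-.2955,.02],[.387,-.3047,.02],[.61,-.523,.02],[.39,-.526,.02]]);print(a.round())
save(b,'tray')
plan(.4497,-.373,.085,.044,4)
```

```text
band [ 0.4264 -0.2499] [0.0167 0.0571] 2.6 app [-0.5609  0.0332] (270, 305, 107, 27)
band [ 0.4678 -0.3903] [0.0669 0.0212] 79.6 app [-0.6991 -0.0148] (543, 226, 97, 49)
band [ 0.5598 -0.3709] [0.0145 0.0323] 7.5 app [-0.6754 -0.1058] (573, 52, 67, 36)
band [ 0.5648 -0.2432] [0.0222 0.0576] 2.7 app [-0.5476 -0.1047] (253, 5, 141, 58)
[[400.  15.]
 [384. 285.]
 [683.  35.]
 [614. 286.]]
at [ 0.4517 -0.2463  0.0863] [-3.141  0.     0.047] F [-0.   0.4 -1.4] w 0.0559 t 19.15 | d [-0.002  -0.1267 -0.0013]
-0.20 3.16 0.03 -0.000 0.000 0.001; -0.20 3.16 0.03 -0.000 0.000 0.001; -0.19 3.16 0.03 -0.000 0.000 0.001; -0.19 3.16 0.03 -0.000 0.000 0.001;
```

View pics/tray.png

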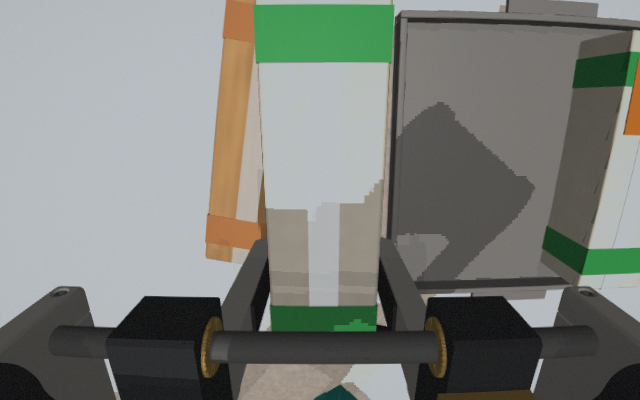

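Run:
```python
from h import *
# pose of the picture: previous state
o=get_obs();C=cam('wrist',o)
print('outer TL',px2plane(C,[398,13],.02)[0],'outer top mid',px2plane(C,[540,19],.02)[0],'outer bottom',px2plane(C,[480,291],.02)[0])
print('fin edge',px2plane(C,[[543,228],[575,60]],.005))
print('wall inner +y top edge',px2plane(C,[[406,30],[398,230]],.02))
```

```text
outer TL [ 0.60099586 -0.29200671  0.02      ] outer top mid [ 0.60564426 -0.39579277  0.02      ] outer bottom [ 0.38368578 -0.39106999  0.02      ]
fin edge [[ 0.44083379 -0.44635128  0.005     ]
 [ 0.58309603 -0.44047829  0.005     ]]
wall inner +y top edge [[ 0.59028318 -0.29875574  0.02      ]
 [ 0.43924924 -0.30947819  0.02      ]]
```

The picture shows the tray's free half at px (400-545, 20-285), with the finished carton's edge at x≈545-575. The free strip in y runs from -0.306 to -0.4445, so its middle is -0.375.

>>> step_arm:
  increments: "-0.2 3.2 0 0 0 0; -0.2 3.2 0 0 0 0; -0.2 3.2 0 0 0 0; -0.2 3.2 0 0 0 0; 0 0 0 0 0 0"

```text
time: 19.65
tool_pos: [0.4502, -0.3761, 0.0863]
ee_rot: [3.14, -0.0, 0.047]
wrist_force: [0.2, 0.9, -2.0]
width: 0.0556
```

>>> step_arm:
  increments: "0 0 1.5 0 0 0; 0 0 1.5 0 0 0; 0 0 1 0 0 0; 0 0 0 0 0 0; 0 0 0 0 0 0"

```text
time: 20.15
tool_pos: [0.4504, -0.3727, 0.0458]
ee_rot: [-3.141, 0.001, 0.051]
wrist_force: [0.2, -0.2, -1.6]
width: 0.056
```

Run:
```python
from h import *
o=get_obs();b=snapshot('wrist');C=cam('wrist',o);bands(b,C,o['tool_pos'][2]+.0353)
plan(.450,-.375,.020,.044,1)
```

```text
band [ 0.4251 -0.3745] [0.0174 0.0571] 2.3 app [-0.6853  0.0286] (270, 304, 108, 28)
band [ 0.4524 -0.4537] [0.0704 0.0285] 76.6 app [-0.7632 -0.0025] (423, 238, 117, 63)
band [ 0.5673 -0.4493] [0.0216 0.0639] 6.8 app [-0.7533 -0.1171] (442, 12, 145, 57)
band [ 0.5634 -0.3675] [0.0222 0.0577] 2.9 app [-0.6718 -0.1092] (253, 5, 141, 58)
at [ 0.4508 -0.3733  0.0466] [ 3.141 -0.     0.05 ] F [ 0.4  0.5 -1.4] w 0.0559 t 20.2 | d [-0.0008 -0.0017 -0.0266]
-0.03 0.06 0.89 0.000 -0.000 0.002; -0.03 0.06 0.89 0.000 -0.000 0.002; -0.03 0.06 0.89 0.000 -0.000 0.002;
```

>>> step_arm:
  increments: "0 0.1 0.8 0 0 0; 0 0.1 0.8 0 0 0; 0 0 0.6 0 0 0; 0 0 0 0 0 0; 0 0 0 0 0 0"

```text
time: 20.7
tool_pos: [0.4504, -0.3756, 0.0241]
ee_rot: [-3.141, 0.0, 0.05]
wrist_force: [0.4, -0.0, -2.7]
width: 0.0561
```

>>> step_arm:
  increments: "0 0 0.3 0 0 0; 0 0 0.2 0 0 0; 0 0 0 0 0 0; 0 0 0 0 0 0"

```text
time: 21.1
tool_pos: [0.4509, -0.3759, 0.0199]
ee_rot: [3.141, -0.001, 0.05]
wrist_force: [0.9, 0.5, -0.6]
width: 0.056
```

>>> step_arm:
  increments: "0 0 0.1 0 0 0; 0 0 0 0 0 0; 0 0 0 0 0 0"

```text
time: 21.4
tool_pos: [0.4511, -0.3759, 0.0197]
ee_rot: [3.141, -0.001, 0.05]
wrist_force: [0.2, 0.6, 6.0]
width: 0.056
```

>>> step_arm:
  increments: "0 0 0 0 0 0; 0 0 0 0 0 0; 0 0 0 0 0 0; 0 0 0 0 0 0; 0 0 0 0 0 0"
  claw: -0.6

```text
time: 21.9
tool_pos: [0.4505, -0.3756, 0.0182]
ee_rot: [-3.141, 0.0, 0.05]
wrist_force: [0.1, -0.6, 0.1]
width: 0.075
```

>>> step_arm:
  increments: "0 0 -1 0 0 0; 0 0 -2 0 0 0; 0 0 -3 0 0 0; 0 0 -4 0 0 0; 0 0 -4 0 0 0"

```text
time: 22.4
tool_pos: [0.4504, -0.3754, 0.1603]
ee_rot: [-3.141, 0.0, 0.05]
wrist_force: [0.4, -0.4, 0.1]
width: 0.0753
```

>>> step_arm:
  increments: "-2 0 -2 0 0 0; -2 0 0 0 0 0; 0 0 0 0 0 0"

```text
time: 22.7
tool_pos: [0.4098, -0.3784, 0.181]
ee_rot: [3.138, -0.002, 0.048]
wrist_force: [0.1, 0.0, -1.1]
width: 0.0751
```

Run:
```python
from h import *
o=get_obs();b=snapshot('wrist');C=cam('wrist',o);bands(b,C,.055)
s=snapshot('side')
save(np.hstack([cv2.resize(b,(480,300)),s[80:380,150:430]]),'end');print(o)
```

```text
band [ 0.4235 -0.378 ] [0.0211 0.0563] 2.7 app [-0.6889  0.03  ] (294, 169, 58, 22)
band [ 0.4347 -0.474 ] [0.0683 0.0258] 87.9 app [-0.7842  0.0142] (388, 157, 68, 28)
band [ 0.5642 -0.3708] [0.0211 0.0562] 2.8 app [-0.6751 -0.1101] (290, 9, 65, 27)
band [ 0.5735 -0.4666] [0.0281 0.069 ] 9.8 app [-0.7702 -0.124 ] (394, 3, 77, 37)
{'time': 22.7, 'joint_positions': array([-8.46953441e-01,  1.07709730e-01,  1.39681626e+00, -6.08237525e-04,
        1.63343308e+00,  6.75800738e-01]), 'qvel': array([ 0.02388354,  0.04262396,  0.00924061,  0.02643959, -0.02310917,
        0.01935126]), 'joint_torque': array([ -0.37866312, -35.97292185, -30.62265515,  -0.07704392,
         0.06398146,  -0.11984498]), 'tool_pos': array([ 0.40975108, -0.37843466,  0.18098411]), 'ee_rot': array([ 3.13837806e+00, -1.79938616e-03,  4.80058638e-02]), 'wrist_force': array([ 0.1438778 ,  0.03662175, -1.08798883]), 'wrist_torque': array([-0.04435668,  0.03149992, -0.01686004]), 'width': 0.07511423044314763}
```

View pics/end.png

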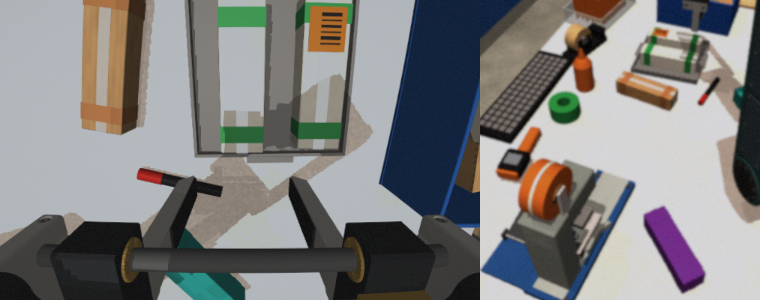

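The picture shows the carton flat inside the tray beside the finished one: wrist part at x 220-268, both bands 56 mm wide, centre about (0.494, -0.374). The applicator is empty and the gripper is clear.

```bash
python3 -c "
from bench import *
print(close_job())"
```

```text
the job is handed in; nothing more can be done
None
```

I labelled the carton, set it down flat in the free half of the out-tray and handed the job in, about 23 s into the 72 s allowed. The interface gives no verdict.

- **Pedal:** I pressed it until the force rose from 7 to 21 N with the height unchanged at 34 mm. That is the stop; I then let it come back up.
- **Pressing under the pad:** I fed the carton in squarely and held it against the stop for about 2.5 s at about 23 N. A further 3 mm commanded push moved the tool 1.6 mm, but the carton's band edge shifted only about 0.3 mm, so it was hard home. I could not read the trip and pad joints directly; that they were far enough over is inferred from the force and position.
- **Final place:** The carton's centre is at about (0.494, -0.374), which is 37 mm into the free half. Both bands measure 56 mm wide at the expected height, so it lies flat. The gripper is clear of it.
- **Other things:** The last pictures show the applicator empty and the other things apparently where they were. I did not measure them or the pedal again.
- **Disagreement:** The carton slipped about 3 to 4 mm in the fingers while pressed home. I allowed for that when placing it.

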